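Lift the brown egg from the egg rack with spring tongs

ROBOT

A 6-joint arm with a two-finger parallel gripper is mounted at the origin on a cart in front of the work surface, level with it; the furniture and walls round the work are solid. World frame = base frame: x ahead of the robot, y to its left, z up, the work surface at z = 0. Lengths are in m, angles in degrees, forces in N, time in s.
With the tool pointing down it reaches from about 0.375 to 0.9 m from the base axis. Payload 3.1 kg.
Tool frame: the origin (TCP) lies at the very end of the fingers, on their centre line; the grasp point (between the pads) lies 19 mm behind it; z points along the fingers, y is the line along which they close (so a half turn about z gives the same grasp; the last joint's range is limited). The gripper opens to 87 mm and grips with 3 to 60 N. Pads are 19 mm wide; open, the fingers measure 117 mm over their backs; the gripper's body (75 mm by 190 mm) begins 51 mm behind the grasp point.
Start: joints at [-84.941, 30.224, 82.088, -0, 67.689, -10.227], TCP at [0.165, -0.603, 0.223] pointing down, gripper open.
Joint ranges: [-176.69, 176.69], [-43.24, 126.21], [12.49, 139.97], [-82, 262], [0, 151.66], [-163.58, 163.58]. Speed limits (degrees/s): [159.86, 159.86, 180, 180, 180, 180].

INTERFACE

Orientations are given as a 3x3 rotation matrix whose columns are the frame's x, y, z axes.
In Python, from rig import readout, cams, bot gives the robot as it stands.
- The arm moves only by the shell command python3 -m inch 'ROWS'. ROWS is JSON, a list of rows, each a list of 5 numbers: the shift along the world's x, y, z in cm, then the turn about the world's z in degrees, then the finger opening in cm, from 0 to 8.7. In form: [[dx, dy, dz, twist, fingers], ...]. A call has 1 to 10 rows; each row is the pose to reach, as a shift and turn from the pose commanded when the call began; what a row does not reach only later rows make up. A row lasts 1/12 s, in which the tool goes at most 41.7 mm and 7.16 degrees, less where a joint would pass 70% of its speed; a pose out of reach is approached as far as the arm can. A call with a gripper value outside its range is refused whole. The fingers move at their own pace and stop on an object; the grip force is fixed at half the most. Time passes only in rows, so rows that repeat a pose let the fingers close. It gives the time, the measured TCP pose, the force, the opening and the grip force at its end, in the units of the state.
- readout.read_state(): the state, without advancing time (a new reading comes with each control period).
- cams.capture(name): name is "scene" or "top" or "wrist"; returns a dict with "image" (400x640x3 uint8, blue, green, red), "intrinsics" (3x3 intrinsics, pixels), "xyz" and "rotation" of the camera in the world; the wrist camera has in their place "tool_from_camera" (4x4, takes a point from camera to tool coordinates, whose origin is the TCP and whose axes are the flange's). Camera axes: x right, y down, z forward; pixel columns grow to the right and rows downward; lengths in m; the calibration is good to about 2 mm. A picture is of the moment at which its call begins: read the wrist's pose just before it. There is no depth.
- bot.hand_in(): hands the job in; it is judged then, once.
The state is a dict: "time_s": time; "joint_positions": joint angles; "qvel": joint speeds; "tau": joint torques, N m; "position": TCP position; "tcp_rot": TCP orientation; "force": force on the tool from outside, world axes, zero at the start; "moment": the same for the moment, N m; "opening": opening from 0.0 (shut) to 1.0 (fully open); "grasp_force": force on a finger pad.
Only numpy, scipy, OpenCV 4.12 (cv2) and the standard library are available. Lean on these libraries where they do the work, as an engineer would, in place of code of your own. Each camera call takes 0.05 s, during which the arm holds its last target. There are 200 camera calls.

TASK

Pick up the spring tongs, gently close their jaws round the brown egg in the wooden rack and lift it straight out, at least 10 cm clear of the rack, then finish while holding it there still in the tongs, ready for me to take. Hold the egg only with the tongs and do not crush it, and leave the white eggs in their seats and the salt shaker and jam jar where they are.

Things in the scene. Friction and masses are not known exactly. Their poses are not given: they have to be found in the camera images.
- tongs: steel spring tongs, 305 mm long, 22 mm high, 0.13 kg, lying on the table with both arms on edge: they close horizontally. Origin: underside, midway between the two black silicone sleeves (the grips, x = -42 to +34 mm, 22 mm high) when open; x points to the jaws, z up. This frame moves with the left (+y) arm; pivot at x = -120 mm, y = 0. Balance point near the origin
- tongs_arm (a joint): closing angle of the right arm against the left, rad: 0 sprung open (55 mm across the sleeves, 84 mm between the jaws), about 0.16 closed on an egg (36 mm and 44 mm), 0.32 shut. The spring opens them: half closed takes about 5 N on the sleeves, on an egg about 6 N; what is gripped beyond that reaches each jaw roughly halved
- grip_left (a point): middle of the outside of the left sleeve, 11 mm above the tongs' underside
- grip_right (a point): middle of the outside of the right sleeve, 11 mm above the tongs' underside
- jaw_left (a point): middle of the inside of the left jaw, 130 mm ahead of the grips, 11 mm above the tongs' underside. Each jaw is 20 mm high, 27 mm long and 4 mm thick, an upright shallow V that cups an egg
- jaw_right (a point): middle of the inside of the right jaw, 130 mm ahead of the grips, 11 mm above the tongs' underside
- egg_rack: fixed wooden egg rack, 86 x 308 x 56 mm, one row of four round seats 70 mm apart along its y axis; origin under its middle on the table, front (towards the robot) is its -x side. The seat plate's top is 52 mm above the table, the two end boards 56 mm; an egg's widest part stands about 15 mm above the plate
- brown_egg: the brown egg, 44 mm across, 58 mm tall, about 60 g, standing upright in one of the four seats (the only brown one); origin at its bottom end, z along its length. Its shell cracks if a jaw presses with more than about 20 N (some 50 N of grip on the sleeves); 12 to 40 N of grip on the sleeves holds it
- brown_egg_middle (a point): centre of the brown egg at its widest part, 26 mm above its bottom end
- white_egg_1: a white egg, the same size, in another seat of the rack; origin at its bottom end
- white_egg_2: a white egg, the same size, in another seat of the rack; origin at its bottom end
- white_egg_3: a white egg, the same size, in another seat of the rack; origin at its bottom end
- salt_shaker: glass salt shaker, 44 mm across, 90 mm tall; origin under its middle
- jam_jar: jam jar, 62 mm across, 99 mm tall; origin under its middle
Mind the look-alikes: they are no part of the job. Several things have the shape of the brown_egg; the one meant has the colours described above.

How it is judged:
By the outcome, as a careful person would: the job done as asked, in the order asked, and still so for the second after the job is handed in, while the arm keeps its last pose, push and grip.
It also fails if it takes over 45 s, if anything falls off the work surface, if the arm or the gripper's body presses on something with over 40 N, if the wrist force passes 120 N, or if a joint passes its speed limit or range.

## Working session

There is one attempt and no reset: what is moved stays moved. The work goes in short steps, Python scripts to look and compute and a shell command to move; the robot and the scene stay as the last step left them, time stands still between calls to the robot, and variables do not carry over. Pictures are saved under pics/ and viewed, at most 10 in all, crops included, and the job is handed in when it is done.

```bash
mkdir -p pics
python3 - <<'E'
from rig import readout,cams,bot
import cv2,json,pickle
s=readout.read_state();print(s['time_s'],s['position'],s['tcp_rot'],s['opening'])
for n in("scene","top"):
    c=cams.capture(n);cv2.imwrite(f"pics/{n}0.png",c["image"]);pickle.dump(c,open(f"{n}0.pkl","wb"))
    print(n,c["intrinsics"],c["xyz"],c["rotation"])
E
```

```text
0.0 [ 0.16472405 -0.60214793  0.22156338] [[ 9.64619416e-01  2.63646230e-01 -2.15707345e-04]
 [ 2.63646071e-01 -9.64617065e-01  2.16059546e-03]
 [ 3.61557864e-04 -2.14102273e-03 -9.99997643e-01]] 0.9997160301076246
scene [[491.99116108   0.         325.93831103]
 [  0.         491.99116108 201.77009389]
 [  0.           0.           1.        ]] [-0.7191736   0.8069847   0.90453397] [[-0.5371853  -0.41507402  0.73426529]
 [-0.84344137  0.27075813 -0.46400075]
 [-0.00621364 -0.8685641  -0.49553788]]
top [[500.42840114   0.         320.45625433]
 [  0.         500.42840114 193.85296654]
 [  0.           0.           1.        ]] [0.24468856 0.02873808 1.38866588] [[-0.02429766 -0.98336778  0.17999284]
 [-0.99966443  0.02551703  0.00446196]
 [-0.00898063 -0.17982403 -0.9836578 ]]
```

View pics/top0.png

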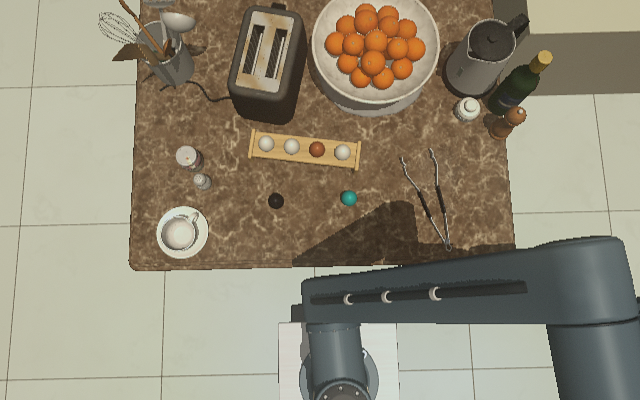

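View pics/scene0.png

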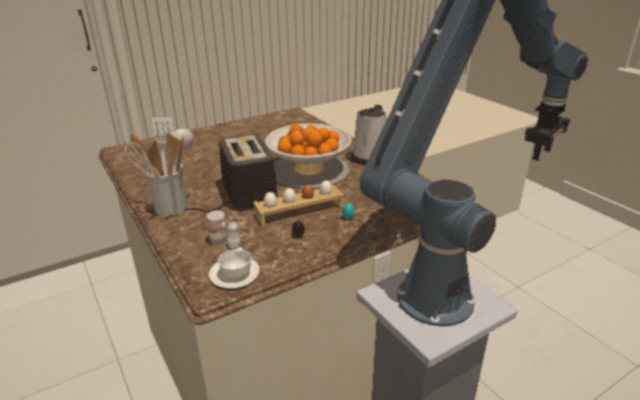

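The top view shows the rack at (305,150), with the brown egg third from the left at (317,149). The tongs lie with the jaws near (404,158) and (432,152) and the pivot near (448,246). The black and teal items at (276,201) and (348,198) are look-alikes. The scene view agrees, but the arm hides the tongs there.

```bash
cat > h.py <<'E'
import numpy as np,cv2
from rig import readout,cams
def ray(c,uv):
    d=np.linalg.inv(c["intrinsics"])@np.array([uv[0],uv[1],1.]);return np.array(c["rotation"])@d
def plane(c,uv,z):
    d=ray(c,uv);o=np.array(c["xyz"]);return o+d*(z-o[2])/d[2]
def wrist():
    s=readout.read_state();c=cams.capture("wrist");T=np.array(c["tool_from_camera"])
    R=np.array(s["tcp_rot"]);c["xyz"]=np.array(s["position"])+R@T[:3,3];c["rotation"]=R@T[:3,:3];return c,s
def blobs(mask,mn=20):
    n,l,st,ce=cv2.connectedComponentsWithStats(mask.astype(np.uint8));return [(st[i,4],ce[i].round(1),st[i,:4]) for i in range(1,n) if st[i,4]>=mn]
E
python3 - <<'E'
import pickle
from h import *
c=pickle.load(open("top0.pkl","rb"));im=c["image"];hsv=cv2.cvtColor(im,cv2.COLOR_BGR2HSV)
for n,uv in dict(egg=(317,149),w1=(266,143.5),w2=(291.5,146),w4=(342,152.5)).items(): print(n,plane(c,uv,.07).round(3))
for n,uv in dict(pl=(404,158),pr=(432,152),piv=(448,246),sl=(425,205),sr=(441,203)).items(): print(n,plane(c,uv,.015).round(3))
print(plane(c,(350,8),.0),plane(c,(310,30),.0))
cv2.imwrite("pics/topcrop.png",cv2.resize(im[120:270,240:480],None,fx=3.3,fy=3.3,interpolation=cv2.INTER_CUBIC))
E
```

```text
egg [0.61  0.041 0.07 ]
w1 [0.63 0.18 0.07]
w2 [0.621 0.11  0.07 ]
w4 [ 0.599 -0.027  0.07 ]
pl [ 0.593 -0.203  0.015]
pr [ 0.608 -0.283  0.015]
piv [ 0.342 -0.31   0.015]
sl [ 0.457 -0.254  0.015]
sr [ 0.462 -0.299  0.015]
[ 1.06778719 -0.06818638  0.        ] [0.9993756  0.05426273 0.        ]
```

View pics/topcrop.png

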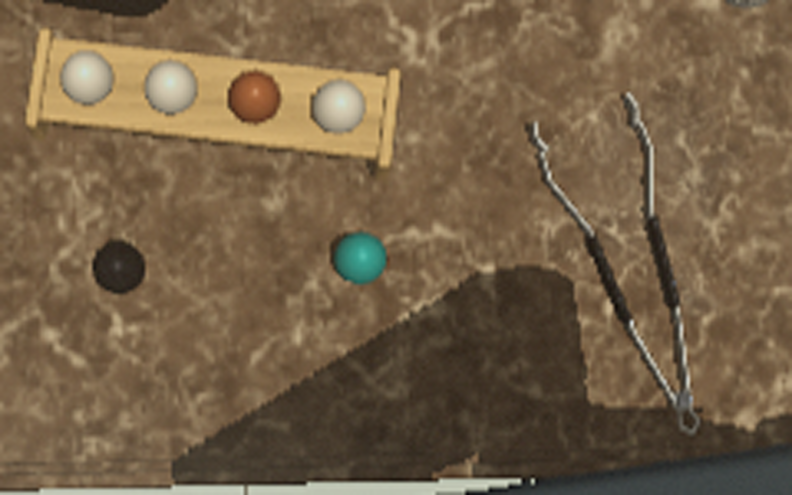

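Run:
```python
import pickle
from h import *
c=pickle.load(open("top0.pkl","rb"))
p={n:plane(c,(240+u/3.3,120+v/3.3),z) for n,u,v,z in [("piv",685,398,.015),("sl",608.5,278,.02),("sr",663,261.5,.02),("jl",530,124,.02),("jr",628,95,.02),("teal",360,258,.035),("black",119,267,.035)]}
for k,v in p.items(): print(k,v.round(4))
m=(p["sl"]+p["sr"])/2;j=(p["jl"]+p["jr"])/2
for a,b in((p["piv"],j),(p["piv"],m)): d=b-a;print(np.degrees(np.arctan2(d[1],d[0])),np.linalg.norm(d))
d=p["sl"]-p["sr"];print(m,np.degrees(np.arctan2(-d[0],d[1])))
s=readout.read_state();print("move cm",(m-np.array(s["position"]))*100)
```

```text
piv [ 0.357  -0.3098  0.015 ]
sl [ 0.4585 -0.2516  0.02  ]
sr [ 0.4713 -0.2981  0.02  ]
jl [ 0.593 -0.193  0.02 ]
jr [ 0.6163 -0.278   0.02  ]
teal [ 0.4783 -0.0434  0.035 ]
black [0.4759 0.1572 0.035 ]
16.68471551180837 0.2586401892511998
17.912655908827823 0.11355852388276924
[ 0.4649     -0.27486109  0.02      ] 15.424841263858784
move cm [ 30.0134661   32.73595823 -20.16832609]
```

```bash
python3 -m inch '[[28,30.5,0,1,8.7],[28,30.5,0,1,8.7],[28,30.5,0,1,8.7],[28,30.5,0,1,8.7],[28,30.5,0,1,8.7],[28,30.5,0,1,8.7],[28,30.5,0,1,8.7],[28,30.5,0,1,8.7],[29,31.8,0,1,8.7],[30,32.7,0,1,8.7]]' && python3 -m inch '[[0,0,-3,0,8.7],[0,0,-3,0,8.7],[0,0,-3,0,8.7],[0,0,-3,0,8.7]]'
python3 - <<'E'
from h import *
import pickle
c,s=wrist();pickle.dump(c,open("w1.pkl","wb"));cv2.imwrite("pics/w1.png",c["image"]);print(s["time_s"],s["position"],s["tcp_rot"],c["xyz"])
E
```

```text
time_s: 0.93
position: [0.4471, -0.2936, 0.2223]
tcp_rot: [[0.96, 0.28, -0.001], [0.28, -0.96, 0.001], [-0.0, -0.001, -1.0]]
force: [0.7, -0.7, 0.5]
opening: 0.994
grasp_force: 0.0
time_s: 1.27
position: [0.4458, -0.2965, 0.1927]
tcp_rot: [[0.96, 0.279, -0.001], [0.279, -0.96, 0.0], [-0.001, -0.0, -1.0]]
force: [-0.8, -0.4, 0.1]
opening: 0.999
grasp_force: 0.0
1.2667 [ 0.44584741 -0.29647163  0.19274773] [[ 9.60156455e-01  2.79462434e-01 -5.73718409e-04]
 [ 2.79462516e-01 -9.60156601e-01  6.62674062e-05]
 [-5.32340267e-04 -2.23959868e-04 -9.99999833e-01]] [ 0.51323796 -0.27618659  0.35577902]
```

View pics/w1.png

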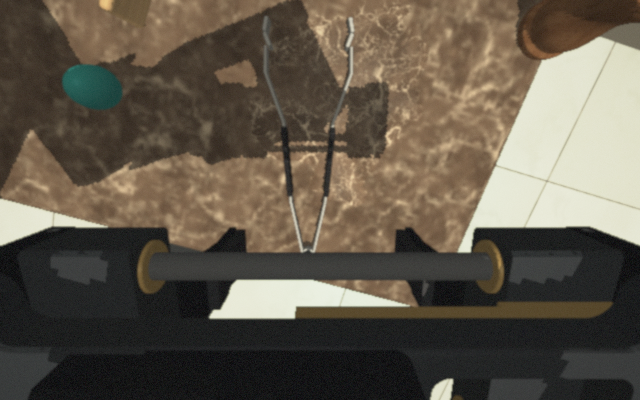

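The wrist view shows the sleeves from (285,127) to (291,195) and from (332,128) to (327,195). The pivot is at about (309,248), and the jaw tips are at (267,18) and (351,18).

Run:
```python
import pickle
from h import *
c=pickle.load(open("w1.pkl","rb"))
a=[plane(c,uv,.021) for uv in((285,127),(291,195),(332,128),(327,195))]
sl=(a[0]+a[1])/2;sr=(a[2]+a[3])/2;m=(sl+sr)/2;d=sl-sr
print(sl,sr,m,np.linalg.norm(d),np.degrees(np.arctan2(-d[0],d[1])))
j=(plane(c,(267,25),.02)+plane(c,(350,25),.02))/2;q=plane(c,(309,248),.015);e=j-q;print(j,q,np.degrees(np.arctan2(e[1],e[0])))
s=readout.read_state();print((m-np.array(s["position"]))*100)
```

```text
[ 0.46180802 -0.25344172  0.021     ] [ 0.47435079 -0.2982953   0.021     ] [ 0.4680794  -0.27586851  0.021     ] 0.04657429462736462 15.623015894413129
[ 0.60144053 -0.23802919  0.02      ] [ 0.3651532  -0.30490215  0.015     ] 15.802331276044253
[  2.20896339   2.12051974 -17.21927133]
```

```bash
python3 -m inch '[[2.3,2.1,-5,-0.4,8.7],[2.3,2.1,-9,-0.4,8.7],[2.3,2.1,-13,-0.4,8.7],[2.3,2.1,-15,-0.4,8.7],[2.3,2.1,-15,-0.4,8.7],[2.3,2.1,-16.5,-0.4,8.7],[2.3,2.1,-18,-0.4,8.7],[2.3,2.1,-18.8,-0.4,8.7],[2.3,2.1,-18.8,-0.4,8.7],[2.3,2.1,-18.8,-0.4,8.7]]'; python3 -m inch '[[0,0,0,0,6],[0,0,0,0,5],[0,0,0,0,4.5],[0,0,0,0,4.5],[0,0,0,0,4.5],[0,0,0,0,4.5]]'
```

```text
time_s: 2.15
position: [0.4698, -0.276, 0.0059]
tcp_rot: [[0.962, 0.273, 0.002], [0.273, -0.962, -0.001], [0.001, 0.002, -1.0]]
force: [0.4, 0.2, 0.4]
opening: 0.999
grasp_force: 0.0
time_s: 2.65
position: [0.4695, -0.2747, 0.0048]
tcp_rot: [[0.962, 0.274, 0.0], [0.274, -0.962, -0.0], [0.0, 0.0, -1.0]]
force: [-0.4, -0.1, 1.7]
opening: 0.631
grasp_force: 4.2
```

```bash
python3 -m inch '[[0,0,0,0,4.5],[0,0,0,0,4.5],[0,0,0,0,4.5],[0,0,0,0,4.5]]'
```

```text
time_s: 2.98
position: [0.4696, -0.2749, 0.0047]
tcp_rot: [[0.962, 0.274, 0.001], [0.274, -0.962, -0.0], [0.0, 0.001, -1.0]]
force: [0.4, 0.5, 2.8]
opening: 0.519
grasp_force: 5.7
```

```bash
python3 -m inch '[[0,0,0.5,0,4.5],[0,0,1.5,0,4.5],[0,0,3,0,4.5],[0,0,5,0,4.5],[0,0,7,0,4.5],[0,0,9,0,4.5],[0,0,11,0,4.5],[0,0,13,0,4.5],[0,0,13,0,4.5],[0,0,13,0,4.5]]';  python3 - <<'E'
from h import *
import pickle
c,s=wrist();pickle.dump(c,open("w2.pkl","wb"));t=cams.capture("top");pickle.dump(t,open("t2.pkl","wb"))
cv2.imwrite("pics/w2.png",np.vstack([c["image"][:290],cv2.resize(t["image"][100:270,240:480],(640,453))[:300]]));print(s["time_s"],s["position"],s["opening"],s["grasp_force"],s["force"])
E
```

```text
time_s: 3.82
position: [0.4696, -0.275, 0.1357]
tcp_rot: [[0.962, 0.274, 0.002], [0.274, -0.962, -0.002], [0.001, 0.002, -1.0]]
force: [-1.1, 0.3, -0.9]
opening: 0.516
grasp_force: 4.5
3.8167 [ 0.4696377  -0.27498275  0.13572373] 0.515729111955268 4.5168207585811615 [-1.07403534  0.32257668 -0.8514233 ]
```

View pics/w2.png

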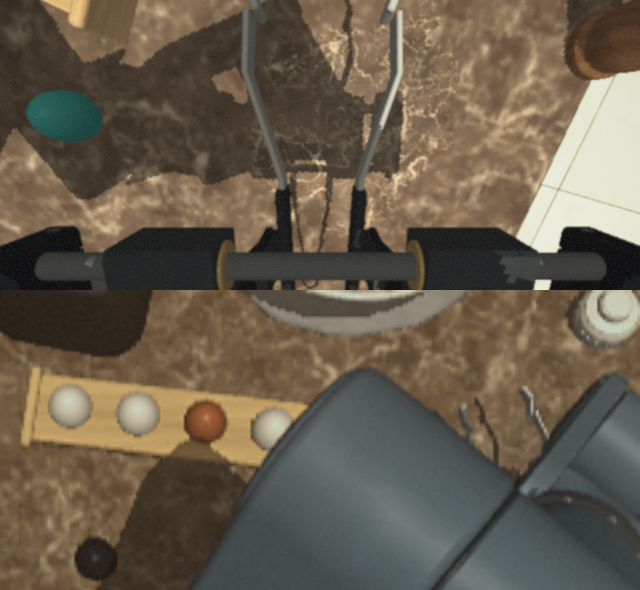

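Tongs lifted, held at about 45 mm across the sleeves. The wrist view shows both arms, with the elbows at (247,68) and (397,65). The top view shows the rack unchanged.

Run:
```python
import pickle
from h import *
c=pickle.load(open("top0.pkl","rb"));im=c["image"][120:175,240:370];hsv=cv2.cvtColor(im,cv2.COLOR_BGR2HSV)
H,S,V=[hsv[...,i].astype(int) for i in range(3)]
P=lambda b:plane(c,b[1]+[240,120],.068).round(4)
br=blobs((H<12)&(S>150)&(V>80),60);wh=blobs((S<60)&(V>140),60)
for b in br+wh: print(b[0],b[1],b[2],P(b))
W=np.array([P(b)[:2] for b in br+wh]);k=np.polyfit(W[:,1],W[:,0],1);yaw=np.degrees(np.arctan(-k[0]));print("yaw",yaw)
a=np.radians(yaw);t=W[0]-.128*np.array([np.cos(a),np.sin(a)])
s=readout.read_state();R=s["tcp_rot"];print(t,(t-np.array(s["position"])[:2])*100,"twist",yaw-np.degrees(np.arctan2(R[1][0],R[0][0])))
```

```text
101 [76.4 29. ] [70 22 15 15] [0.611  0.0428 0.068 ]
177 [25.9 22.9] [19 16 15 15] [0.6319 0.1805 0.068 ]
169 [51.3 25.9] [45 19 14 15] [0.6216 0.1111 0.068 ]
168 [102.5  31.9] [96 25 14 15] [ 0.6009 -0.0281  0.068 ]
yaw -8.48823305754105
[0.48440209 0.06169361] [ 1.58972707 33.56790302] twist -24.376527801436787
```

```bash
python3 -m inch '[[0,1,1,-1,4.5],[0,3,2,-3,4.5],[0,6,2,-6,4.5],[0,9,2,-9,4.5],[0,12,2,-12,4.5],[0,15,2,-15,4.5],[0,18,2,-18,4.5],[0,21,2,-21,4.5],[0,23,2,-23,4.5],[0,24,2,-24.4,4.5]]' && python3 -m inch '[[0.4,2,0,0,4.5],[0.8,4.5,0,0,4.5],[1.2,7,0,0,4.5],[1.6,9,0,0,4.5],[1.6,9.5,0,0,4.5],[1.6,9.5,0,0,4.5],[1.6,9.5,0,0,4.5],[1.6,9.5,0,0,4.5]]';  python3 - <<'E'
from h import *
import pickle
c,s=wrist();pickle.dump(c,open("w3.pkl","wb"));t=cams.capture("top");u=cams.capture("scene");pickle.dump((t,u),open("t3.pkl","wb"))
cv2.imwrite("pics/w3.png",np.vstack([c["image"][:290],np.hstack([cv2.resize(t["image"][110:210,240:370],(320,246)),cv2.resize(u["image"][160:245,235:370],(320,246))])]));print(s["time_s"],s["position"],s["tcp_rot"][0],s["opening"],s["grasp_force"],s["force"])
E
```

```text
time_s: 4.75
position: [0.4671, -0.0316, 0.153]
tcp_rot: [[0.989, -0.147, -0.005], [-0.147, -0.989, 0.002], [-0.005, -0.001, -1.0]]
force: [-0.3, -1.0, -1.4]
opening: 0.52
grasp_force: 4.5
time_s: 5.42
position: [0.4848, 0.0595, 0.154]
tcp_rot: [[0.989, -0.149, -0.002], [-0.149, -0.989, -0.0], [-0.002, 0.0, -1.0]]
force: [0.1, -0.0, -2.1]
opening: 0.52
grasp_force: 4.5
5.4167 [0.484806   0.05947097 0.15396771] [ 0.98886984 -0.14877489 -0.00156989] 0.5197902065373449 4.516416639089584 [ 0.09410184 -0.00844209 -2.0861578 ]
```

View pics/w3.png

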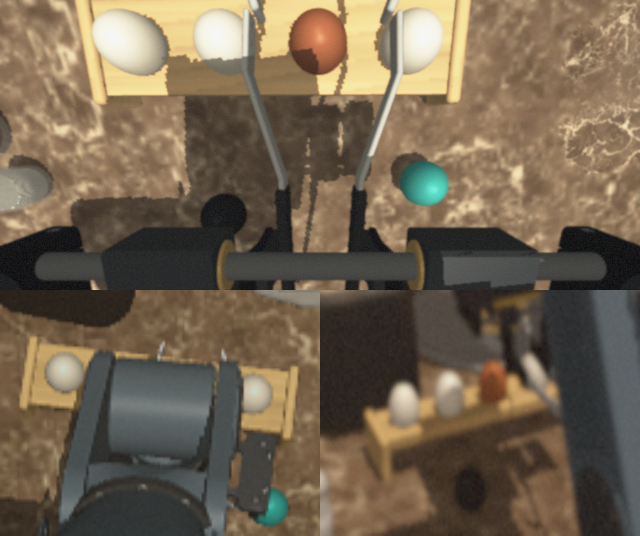

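The wrist view shows the brown egg at (318,41), between the jaw arms at columns 247 and 398. In the top view both jaw tips show beyond the wrist, at about full-image pixels (306,132) and (330,135).

Run:
```python
import pickle
from h import *
c=pickle.load(open("w3.pkl","rb"));t,u=pickle.load(open("t3.pkl","rb"))
s=readout.read_state();p=np.array(s["position"]);R=np.array(s["tcp_rot"])
loc=lambda q:(R.T@(q-p)*1000).round(1)
m=blobs((lambda h:(h[...,0]<12)&(h[...,1]>150)&(h[...,2]>50))(cv2.cvtColor(c["image"][:290],cv2.COLOR_BGR2HSV)),500);print(m)
b=m[0];uv=(b[2][0]+b[2][2]/2,b[2][1]+b[2][3]/2)
e=plane(c,uv,.07);print("egg wrist",e,loc(e))
for n,q in dict(l=(247,20),r=(398,20),le=(247,68),re=(397,65)).items(): print(n,loc(plane(c,q,.16)))
for n,q in dict(tl=(305.9,132.4),tr=(330.2,135.2)).items(): print(n,loc(plane(t,q,.16)))
```

```text
[(np.int32(1247), array([321.2,  35.1]), array([294,  10,  51,  56], dtype=int32))]
egg wrist [0.61484874 0.04155055 0.07      ] [130.9  -1.8  84.4]
l [116.1 -35.8  -5.6]
r [116.3  35.3  -5.6]
le [ 95.2 -37.1  -5.6]
re [96.7 36.1 -5.6]
tl [141.9 -29.8  -5.6]
tr [142.1  32.7  -5.6]
```

```bash
python3 -m inch '[[0.1,0.2,-1,0,4.5],[0.15,0.2,-2.5,0,4.5],[0.15,0.2,-4,0,4.5],[0.15,0.2,-5.5,0,4.5],[0.15,0.2,-6.4,0,4.5],[0.15,0.2,-6.4,0,4.5],[0.15,0.2,-6.4,0,4.5]]';  python3 - <<'E'
from h import *
import pickle
c,s=wrist();u=cams.capture("scene");pickle.dump((c,u),open("w4.pkl","wb"))
cv2.imwrite("pics/w4.png",np.vstack([cv2.resize(c["image"][:150,160:480],(640,300),interpolation=2),cv2.resize(u["image"][160:220,255:383],(640,300),interpolation=2)]));print(s["time_s"],s["position"],s["force"])
E
```

```text
time_s: 6.15
position: [0.4865, 0.0622, 0.09]
tcp_rot: [[0.989, -0.148, -0.001], [-0.148, -0.989, 0.0], [-0.001, 0.0, -1.0]]
force: [-0.2, -0.2, -1.2]
opening: 0.519
grasp_force: 4.5
6.15 [0.48652916 0.06216027 0.08999175] [-0.23570603 -0.182663   -1.21206414]
```

View pics/w4.png

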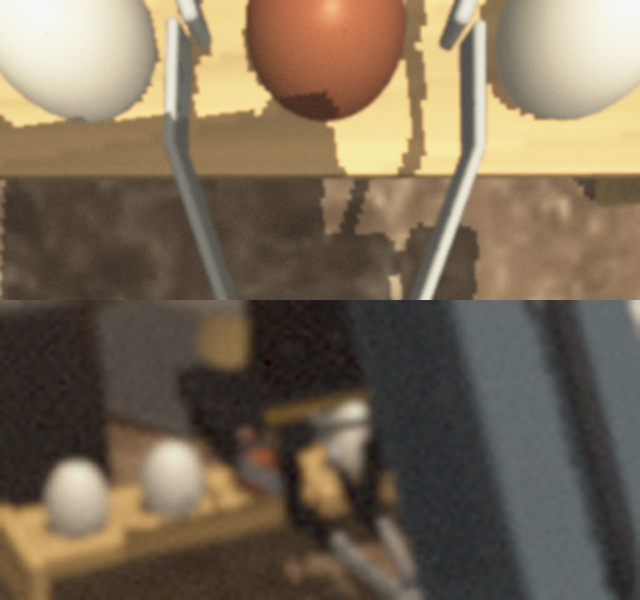

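In the wrist view the egg (crop columns 247–405) is centred between the jaw arms (175 and 477), with white-egg clearance on both sides. In the scene crop the left jaw shows grey at about (260,465). I'll compare that with where a level pair of tongs would put it.

Run:
```python
import pickle
from h import *
c,u=pickle.load(open("w4.pkl","rb"));s=readout.read_state();p=np.array(s["position"]);R=np.array(s["tcp_rot"])
def proj(q):
    v=np.array(u["rotation"]).T@(q-np.array(u["xyz"]));w=u["intrinsics"]@v;w=w[:2]/w[2];return ((w-[255,160])*5).round(0)
for n,l in dict(tiptop=(142,-33,-16),tipbot=(142,-33,4),backtop=(115,-36,-16),backbot=(115,-36,4),sleeve=(0,-23,-6),pivtop=(-120,0,-16),pivbot=(-120,0,4)).items(): print(n,proj(p+R@np.array(l)))
print("eggmid",proj(np.array([.613,.042,.067])),"w2",proj(np.array([.6216,.111,.067])))
```

```text
tiptop [-1924. -1637.]
tipbot [-1706. -1055.]
backtop [-2352. -1775.]
backbot [-2023. -1017.]
sleeve [5870.  330.]
pivtop [-823. -767.]
pivbot [ -953. -1338.]
eggmid [263. 163.] w2 [172. 184.]
```

Run:
```python
import pickle
from h import *
c,u=pickle.load(open("w4.pkl","rb"));s=readout.read_state();p=np.array(s["position"]);R=np.array(s["tcp_rot"])
def proj(q):
    v=np.array(u["rotation"]).T@(q-np.array(u["xyz"]));w=u["intrinsics"]@v;w=w[:2]/w[2];return ((w-[255,160])*5+[0,300]).round(0)
for n,l in dict(tiptop=(142,-33,-16),tipbot=(142,-33,4),backtop=(115,-36,-16),backbot=(115,-36,4),sleeve=(0,-23,-6),pivtop=(-120,0,-16),pivbot=(-120,0,4)).items(): print(n,proj(p+R@np.array(l)/1000))
```

```text
tiptop [208. 413.]
tipbot [209. 438.]
backtop [218. 431.]
backbot [219. 456.]
sleeve [300. 514.]
pivtop [409. 580.]
pivbot [409. 607.]
```

Run:
```python
import pickle
from h import *
c,u=pickle.load(open("w4.pkl","rb"))
a=cv2.resize(u["image"][175:225,285:345],(720,600),interpolation=2)
cv2.imwrite("pics/s4.png",(255*(a/255.)**.6).astype(np.uint8))
```

```text
(no output)
```

View pics/s4.png

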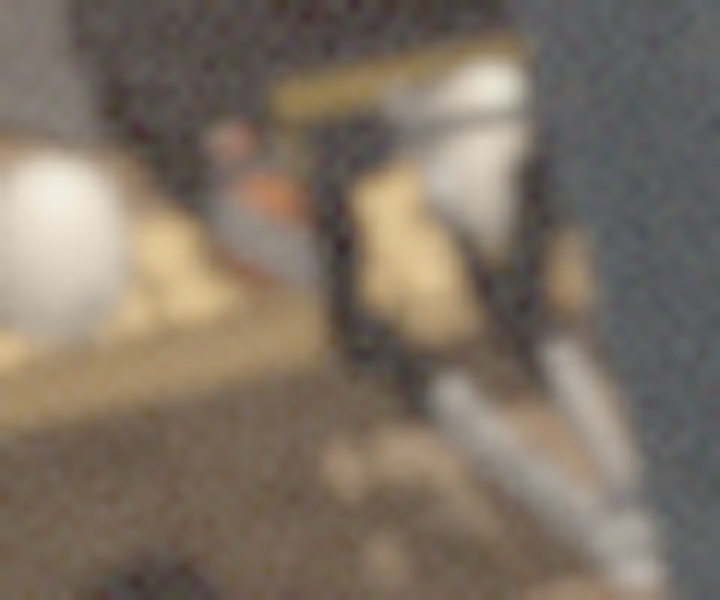

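The jaw elbow at (215,205) and the pivot at (635,540) are both offset about the same way from the level prediction, so the tongs are level. They may sit a few millimetres lower than I assumed, so I'll stop the descent slightly high.

```bash
python3 -m inch '[[0,0,-1,0,4.5],[0,0,-2,0,4.5],[0,0,-2.6,0,4.5],[0,0,-2.6,0,4.5],[0,0,-2.6,0,4.5]]';  python3 - <<'E'
from h import *
import pickle
c,s=wrist();u=cams.capture("scene");t=cams.capture("top");pickle.dump((c,u,t),open("w5.pkl","wb"))
a=cv2.resize(u["image"][175:225,285:345],(360,300),interpolation=2);b=cv2.resize(t["image"][120:170,280:350],(420,300),interpolation=2)
cv2.imwrite("pics/w5.png",np.vstack([cv2.resize(c["image"][:150,125:515],(780,300),interpolation=2),np.hstack([(255*(a/255.)**.6).astype(np.uint8),b])]));print(s["time_s"],s["position"],s["force"],s["moment"])
E
```

```text
time_s: 6.67
position: [0.4863, 0.0624, 0.0639]
tcp_rot: [[0.989, -0.148, -0.002], [-0.148, -0.989, 0.0], [-0.002, 0.0, -1.0]]
force: [0.4, 0.2, -0.6]
opening: 0.517
grasp_force: 4.5
6.6667 [0.48630765 0.0623577  0.0638865 ] [ 0.38071367  0.15579907 -0.5863496 ] [-0.01129258  0.07626059  0.01266891]
```

View pics/w5.png

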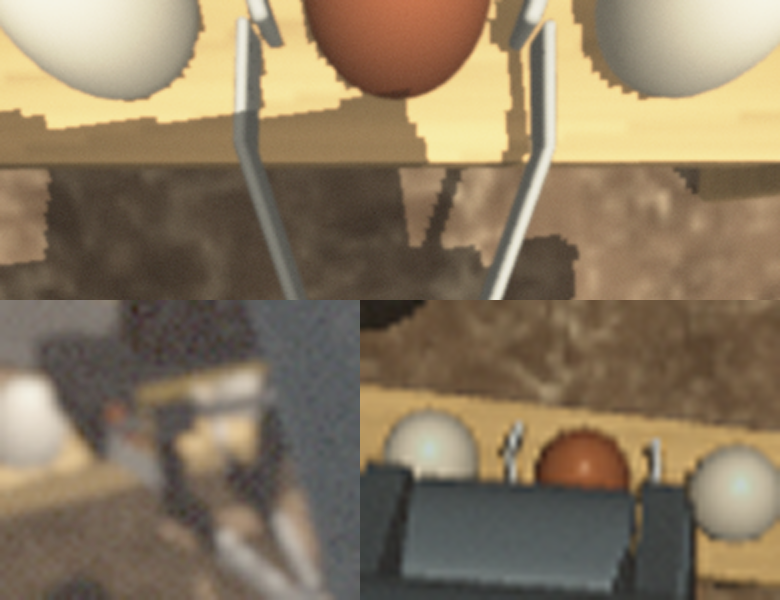

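Top crop: the jaw tips are at full-image pixels (306.3,141.3) and (329.3,143.7), one on each side of the brown egg and clear of the white ones. I'll check the fore-aft alignment.

Run:
```python
import pickle
from h import *
c,u,t=pickle.load(open("w5.pkl","rb"));s=readout.read_state();p=np.array(s["position"]);R=np.array(s["tcp_rot"])
loc=lambda q:(R.T@(q-p)*1000).round(1)
print(loc(plane(t,(306.3,141.3),.077)),loc(plane(t,(329.3,143.7),.077)),"egg",loc(plane(t,(317.5,149.5),.07)),loc(plane(t,(317.2,149.3),.07)))
im=c["image"][:290];h=cv2.cvtColor(im,cv2.COLOR_BGR2HSV);m=((h[...,0]<10)&(h[...,1]>120)&(h[...,2]>30))
b=max(blobs(m,500),key=lambda b:b[0]);print(b)
```

```text
[141.2 -28.5 -12.3] [142.   34.3 -12.3] egg [123.9   4.2  -5.3] [124.4   3.3  -5.3]Traceback (most recent call last):
  File "<stdin>", line 7, in <module>
ValueError: max() iterable argument is empty
```

```bash
python3 -m inch '[[-0.15,0,0,0,4.3],[-0.15,0,0,0,4.1],[-0.15,0,0,0,3.9],[-0.15,0,0,0,3.8],[-0.15,0,0,0,3.7],[-0.15,0,0,0,3.6],[-0.15,0,0,0,3.5]]'; python3 -m inch '[[0,0,0,0,3.5],[0,0,0,0,3.4],[0,0,0,0,3.3],[0,0,0,0,3.2],[0,0,0,0,3.2],[0,0,0,0,3.2]]'
```

```text
time_s: 7.4
position: [0.4854, 0.0623, 0.0646]
tcp_rot: [[0.989, -0.148, 0.0], [-0.148, -0.989, -0.0], [0.0, 0.0, -1.0]]
force: [-0.4, -0.1, -1.0]
opening: 0.416
grasp_force: 30.0
time_s: 7.9
position: [0.4854, 0.0623, 0.0645]
tcp_rot: [[0.989, -0.148, 0.0], [-0.148, -0.989, -0.0], [0.0, -0.0, -1.0]]
force: [0.1, -0.4, -2.0]
opening: 0.418
grasp_force: 30.0
```

Stopped at 36.4 mm with 30 N of grip, which matches being closed on the egg. Lift straight up.

```bash
python3 -m inch '[[0,0,0.3,0,3.2],[0,0,0.8,0,3.2],[0,0,1.6,0,3.2],[0,0,2.6,0,3.2],[0,0,3.8,0,3.2],[0,0,5,0,3.2],[0,0,6.5,0,3.2],[0,0,8,0,3.2],[0,0,9.5,0,3.2],[0,0,11,0,3.2]]' && python3 -m inch '[[0,0,1.5,0,3.2],[0,0,3,0,3.2],[0,0,4,0,3.2],[0,0,4.5,0,3.2],[0,0,4.5,0,3.2],[0,0,4.5,0,3.2],[0,0,4.5,0,3.2]]';  python3 - <<'E'
from h import *
c,s=wrist();u=cams.capture("scene");t=cams.capture("top")
a=cv2.resize(u["image"][100:220,235:385],(375,300),interpolation=2);b=cv2.resize(t["image"][90:170,260:368],(405,300),interpolation=2)
cv2.imwrite("pics/w6.png",np.vstack([cv2.resize(c["image"][:150,125:515],(780,300),interpolation=2),np.hstack([(255*(a/255.)**.6).astype(np.uint8),b])]));print(s["time_s"],s["position"],s["force"],s["moment"],s["qvel"])
E
```

```text
time_s: 8.73
position: [0.485, 0.0624, 0.1763]
tcp_rot: [[0.989, -0.148, 0.001], [-0.148, -0.989, 0.0], [0.001, -0.0, -1.0]]
force: [0.9, 0.7, -1.4]
opening: 0.417
grasp_force: 30.0
time_s: 9.32
position: [0.4846, 0.0624, 0.2191]
tcp_rot: [[0.989, -0.148, -0.002], [-0.148, -0.989, 0.0], [-0.002, 0.0, -1.0]]
force: [-0.5, 0.2, -1.4]
opening: 0.417
grasp_force: 30.0
9.3167 [0.48458839 0.06236949 0.21908894] [-0.4880915   0.16377214 -1.41065638] [0.01025669 0.14545071 0.08970342] [-0.00522635  0.48482945  0.08791079 -0.02783055  0.02160489  0.00890911]
```

View pics/w6.png

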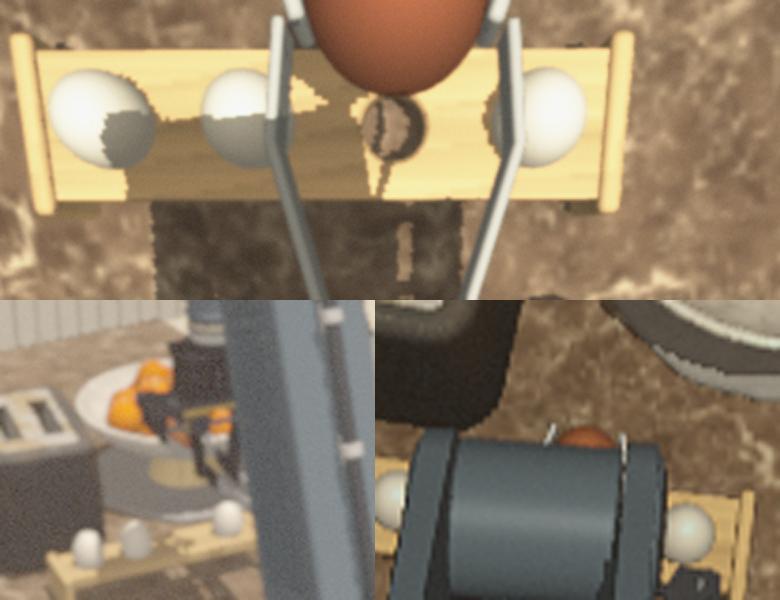

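The egg is held between the jaws and its seat at (393,125) is empty. The white eggs are in their seats and the egg's bottom is about 14 cm above the rack. I'll let it settle, then hand in.

```bash
python3 -m inch '[[0,0,0,0,3.2],[0,0,0,0,3.2],[0,0,0,0,3.2],[0,0,0,0,3.2],[0,0,0,0,3.2],[0,0,0,0,3.2]]'; python3 -c "
from rig import bot;print(bot.hand_in())"
```

```text
time_s: 9.97
position: [0.4853, 0.0623, 0.2195]
tcp_rot: [[0.989, -0.148, -0.0], [-0.148, -0.989, 0.0], [-0.0, -0.0, -1.0]]
force: [-0.2, -0.2, -1.0]
opening: 0.42
grasp_force: 30.0
the job is handed in; nothing more can be done
None
```

The job is handed in at about 10 s: the brown egg is held in the tongs about 14 cm above the rack at 30 N of grip, and the last pictures show the white eggs still in their seats; no verdict came back.

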